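Rotor from the drying peg to the loading stand

ROBOT

A 6-joint arm with a two-finger parallel gripper is mounted at the origin on the work surface. World frame = base frame: x ahead of the robot, y to its left, z up, the work surface at z = 0. Lengths are in m, angles in rad, forces in N, time in s.
With the tool pointing down it reaches from about 0.375 to 0.9 m from the base axis. Payload 3.1 kg.
Tool frame: the origin (TCP) lies midway between the tips of the shut fingers; the grasp point (between the pads) lies 19 mm behind it; z points along the fingers, y is the line along which they close (so a half turn about z gives the same grasp; the last joint's range is limited). The gripper opens to 87 mm and grips with 3 to 60 N. Pads are 19 mm wide; open, the fingers measure 117 mm over their backs; the gripper's body (75 mm by 190 mm) begins 51 mm behind the grasp point.
Start: joints at [-1.47, 0.527, 1.433, -0, 1.181, -0.178], TCP at [0.172, -0.601, 0.223] pointing down, gripper open.
Joint ranges: [-3.08, 3.08], [-0.75, 2.2], [0.22, 2.44], [-1.43, 4.57], [0, 2.65], [-2.85, 2.85]. Speed limits (rad/s): [2.79, 2.79, 3.14, 3.14, 3.14, 3.14].

INTERFACE

Orientations are given as a unit quaternion [x, y, z, w].
In Python, from rig import robot gives the robot as it stands.
- The arm moves only by the shell command python3 -m jog 'ROWS' [FORCE]. ROWS is a JSON object of lists of equal length, an entry for each row: "dp": the shift along the tool's x, y, z in mm, a list of three; "delta_rot": the turn, a rotation vector about the tool's x, y, z in rad, a list of three; "gripper": the opening, from -1 (shut) to 1 (fully open). A call has 1 to 12 rows; each row is the pose to reach, as a shift and turn from the pose commanded when the call began, along the tool's axes at that moment; what a row does not reach only later rows make up. A row lasts 1/10 s, in which the tool goes at most 50 mm and 8.59 degrees, less where a joint would pass 70% of its speed; a pose out of reach is approached as far as the arm can. A call with a gripper value outside its range is refused whole. The fingers move at their own pace and stop on an object; FORCE is the grip in N (left out, the last holds). Time passes only in rows, so rows that repeat a pose let the fingers close. It gives the time, the measured TCP pose, the force, the opening and the grip force at its end, in the units of the state.
- robot.get_obs(): the state, without advancing time (a new reading comes with each control period).
- robot.camera(name): name is "scene" or "top" or "wrist"; returns the picture (420x560x3 uint8, red, green, blue); there is no depth.
- robot.camera_model(name): a dict with "fx", "fy", "cx", "cy" (pixels), "k1" (the pictures are not rectified: a ray, as slopes to the right and down, at radius r is drawn at 1 + k1 r^2 times it, then the intrinsics apply), "xyz" and "orientation" of the camera in the world; the wrist camera has in their place "T_tool_cam" (4x4, takes a point from camera to tool coordinates, whose origin is the TCP and whose axes are the flange's). Camera axes: x right, y down, z forward; pixel columns grow to the right and rows downward; lengths in m; the calibration is good to about 2 mm. A picture is of the moment at which its call begins: read the wrist's pose just before it. camera_model takes no time and is no camera call.
- robot.hand_in(): hands the job in; it is judged then, once.
Trained networks look in the newest picture that a camera, given by its name, has taken for a name from the list of things; names that differ only in an ending like _2 or _b are one class to them, and where a whole thing is asked for, a point or a joint stands for the part that bears it (a point fixed in the world has none). Each returns a list of dicts, best first, with "score" (0 to 1); they miss things now and then, are a little off and sometimes report something else, mostly with a low value. They report only what shows in the picture. A call takes as long as a camera call. They do not tell look-alikes from the thing itself.
- robot.search_frame(name, camera): "rect" ([left, top, right, bottom] in pixels, round what is visible of it).
The state is a dict: "time": time; "q": joint angles; "joint_velocities": joint speeds; "joint_torque": joint torques, N m; "position": TCP position; "tool_rot": TCP orientation; "ft_force": force on the tool from outside, world axes, zero at the start; "moment": the same for the moment, N m; "grip_width": finger opening in m; "grip_force": force on a finger pad.
Only numpy, scipy, OpenCV 4.12 (cv2) and the standard library are available. Lean on these libraries where they do the work, as an engineer would, in place of code of your own. Each camera call takes 0.05 s, during which the arm holds its last target. There are 200 camera calls.

TASK

Lift the tube rotor, the larger wheel with the ring of tube sockets, off its slanted peg on the drying rack and mount it on the upright spindle of the loading stand, hub up and fully down on the shoulder. Lower it gently all the way in the grip, do not let it drop, then let go; leave the smaller plain cover hanging on the other peg and do not disturb the tip box or the bottle.

Things in the scene. Friction and masses are not known exactly. Their poses are not given: they have to be found in the camera images.
- rotor: aluminium tube rotor, 0.3 kg: scalloped disc 115 mm across, 18 thick, 24 dark sockets on top; 32 mm square hub, sides along x and y, top 63 mm above the underside: grasp it there. 15 mm bore. Origin: bore axis at the underside; +z out through the hub. Starts on either peg, underside on the collar, axes as the rack's but z leaning 40 deg to the rack's -x; y is level
- cover: aluminium rotor cover, 0.2 kg: plain smooth disc 78 mm across, 8 mm thick, with the same 32 mm square hub (top 63 mm above the underside) and 15 mm bore. Origin: bore axis at the underside; +z out through the hub. Hangs on the other peg and stays there
- rack: fixed drying rack: drip tray 160 x 340 mm, 18 high; 12 mm steel crossbar 100 mm up; from it two 10 mm pegs at y = -80 and +80 lean 40 deg from vertical to the rack's -x. 45 mm along each is the upper face of a 44 mm collar; the peg goes on 74 mm past it (last 10 tapered), 11 mm beyond the hub of a part hung there. Origin: on the table below mid crossbar; y along it, z up
- peg_right (a point): middle of the upper collar face of the rack's peg at y = -80 mm (z = 134 mm); axes as the rack
- peg_left (a point): middle of the upper collar face of the rack's peg at y = +80 mm (z = 134 mm); axes as the rack
- stand: fixed turned aluminium loading stand: round foot 120 mm across, column 48 mm across with a flat top (the shoulder) 35 mm above the table, and an upright 10 mm steel spindle ending 95 mm above the table, its last 12 mm tapering to 3 mm. Origin: centre of the foot, on the table; +z up
- seat (a point): centre of the stand's shoulder on the spindle axis, 35 mm above the table: the rotor's origin belongs here; +z up
- tip_box: blue pipette-tip box with a clear top, 120 x 82 x 64 mm, loose. Origin: centre of its underside
- reagent: white reagent bottle, 56 mm across, 120 mm high, loose. Origin: centre of its underside
There are look-alikes about, which are no part of the job. Leave any purple or red look-alike of the rotor alone.

How it is judged:
On the way:
1. the rotor is lifted clear of its peg, held in the fingers (contact force between rotor and the fingers above 1 N and contact force between rotor and rack below 0.01 N and distance of rotor from where it was at the start of the episode above 0.074 m), for 0.1 s.
At the end, for the whole second after the job is handed in: Rotor on the stand hub up (tilt under 0.06 rad), axis within 4 mm of the spindle, underside within 3 mm of the shoulder, at rest, released; cover still on its peg (moved under 20 mm); tip box and bottle moved under 30 mm (horizontal distance between rotor and seat below 0.004 m and z of rotor in the frame of seat between -0.003 and 0.003 m and angle between rotor's own z axis and vertical below 0.06 rad and linear speed of rotor below 0.02 m/s and contact force between rotor and the fingers below 0.1 N and distance of cover from where it was at the start of the episode below 0.02 m and distance of each of tip_box, reagent from where it was at the start of the episode below 0.03 m); the robot touches nothing.
It fails at once if the rotor is dropped: it falls faster than 0.45 m/s (about 10 mm of free fall) while not in the fingers (contact force between rotor and the fingers below 0.05 N and linear speed of rotor above 0.45 m/s).
It fails at once if the rotor is rammed onto the stand with more than 60 N (contact force between rotor and stand above 60 N).
It fails at once if the cover is moved more than 20 mm (distance of cover from where it was at the start of the episode above 0.02 m).
It fails at once if the tip box is moved more than 30 mm (distance of tip_box from where it was at the start of the episode above 0.03 m).
It fails at once if the bottle is moved more than 30 mm (distance of reagent from where it was at the start of the episode above 0.03 m).
It also fails if it takes over 45 s, if anything falls off the work surface, if the arm or the gripper's body presses on something with over 40 N, if the wrist force passes 120 N, or if a joint passes its speed limit or range.

## Working session

There is one attempt and no reset: what is moved stays moved. The work goes in short steps, Python scripts to look and compute and a shell command to move; the robot and the scene stay as the last step left them, time stands still between calls to the robot, and variables do not carry over. Pictures are saved under pics/ and viewed, at most 10 in all, crops included, and the job is handed in when it is done.

```bash
ls; mkdir -p pics; python3 - <<'E'
from rig import robot
import cv2,numpy as np
o=robot.get_obs(); print(o)
ims=[]
for c in ["scene","top"]:
    im=robot.camera(c); cv2.imwrite(f"pics/{c}0.png",im[:,:,::-1]); 
    m=robot.camera_model(c); print(c,m)
    for n in ["rotor","cover","rack","stand","tip_box","reagent"]:
        print(n,[(d['rect'],round(d['score'],2)) for d in robot.search_frame(n,c)][:4])
print(robot.camera_model("wrist"))
E
```

```text
pics
{'time': 0.0, 'q': array([-1.47052541e+00,  5.28464601e-01,  1.43388858e+00, -4.28922212e-05,
        1.18137804e+00, -1.78493657e-01]), 'joint_velocities': array([-0.00091441,  0.00109989, -0.00044048,  0.00165774,  0.00137902,
        0.00125347]), 'joint_torque': array([-8.53185520e-04, -4.40046108e+01, -1.76593530e+01,  6.31885557e-02,
        5.84216556e-02, -1.70309236e-04]), 'position': array([ 0.17192685, -0.60013594,  0.22157695]), 'tool_rot': array([ 9.90300305e-01,  1.38939422e-01,  2.19939733e-05, -1.06924244e-03]), 'ft_force': array([-0.21045201,  0.54798806, -0.11260256]), 'moment': array([0.0192982 , 0.00516028, 0.03061576]), 'grip_force': 0.0, 'grip_width': 0.0869068490712128}
scene {'fx': 500.1827084236419, 'fy': 500.1827084236419, 'cx': 275.349130197006, 'cy': 208.5743155684488, 'k1': -0.059704289671851124, 'xyz': array([1.45237531, 0.67382092, 1.05631275]), 'orientation': array([ 0.40602182,  0.81609454, -0.36795007, -0.18370827])}
rotor [([295.5, 191.6, 327.7, 221.4], 0.89), ([185.8, 260.8, 224.4, 298.8], 0.71), ([229.5, 188.2, 265.8, 215.7], 0.61)]
cover [([
[... 653 characters left out ...]
4.9, 254.7, 414.1, 305.9], 0.22)]
rack [([199.2, 150.0, 348.9, 246.8], 0.68)]
stand [([365.3, 254.2, 417.0, 302.6], 0.72)]
tip_box [([129.9, 268.2, 175.6, 321.6], 0.76)]
reagent [([402.8, 157.7, 432.0, 184.2], 0.55)]
{'fx': 368.0771276540099, 'fy': 368.0771276540099, 'cx': 279.66524433637, 'cy': 211.392135170511, 'k1': -0.0032329492015673836, 'T_tool_cam': array([[-3.95042983e-04, -9.65097772e-01, -2.61889546e-01,
         7.20686682e-02],
       [ 9.99999652e-01, -5.73567331e-04,  6.05238772e-04,
        -8.82528538e-04],
       [-7.34325879e-04, -2.61889216e-01,  9.65097663e-01,
        -1.62162995e-01],
       [ 0.00000000e+00,  0.00000000e+00,  0.00000000e+00,
         1.00000000e+00]])}
```

```bash
python3 - <<'E'
import cv2
a=cv2.imread("pics/top0.png")[60:360,90:490]; cv2.imwrite("pics/v1.png",cv2.resize(a,None,fx=2,fy=2,interpolation=cv2.INTER_CUBIC))
a=cv2.imread("pics/scene0.png")[120:330,170:450]; cv2.imwrite("pics/v2.png",cv2.resize(a,(800,600),interpolation=cv2.INTER_CUBIC))
E
```

```text
(no output)
```

View pics/v1.png

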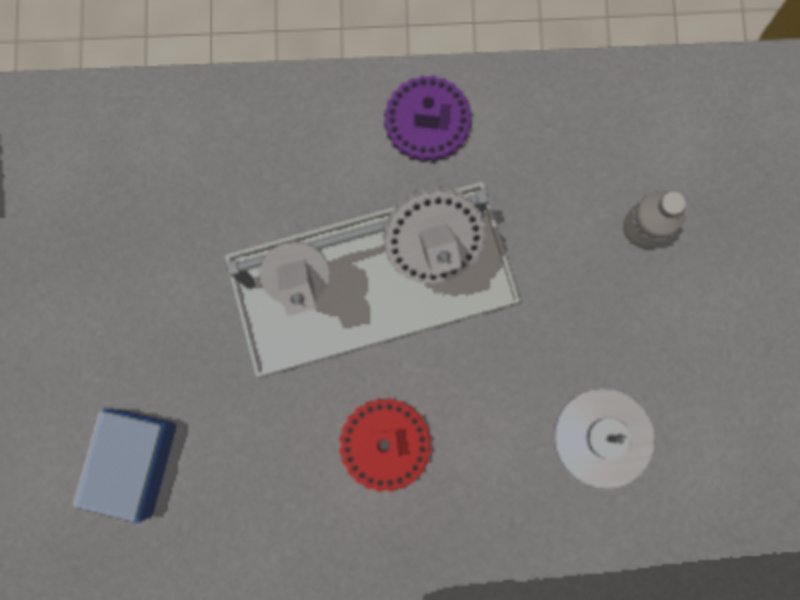

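View pics/v2.png

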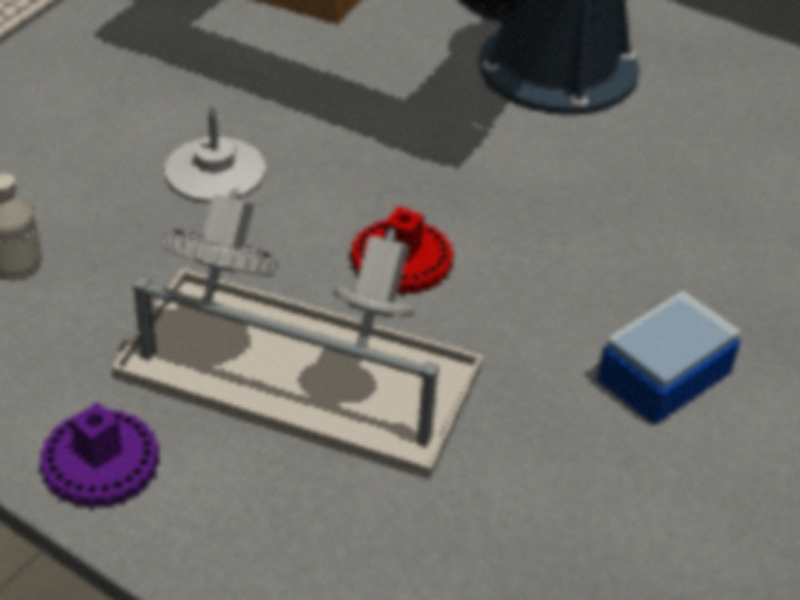

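Candidates for the rotor in the top picture are grey with sockets (306,176), purple (301,121), red (282,281) and a grey plain disc, the cover (237,197). I choose the grey socketed disc on the right-hand peg (y = -80). The stand is at (392,279), the bottle at (417,171) and the tip box at (152,293).

```bash
cat > h.py <<'E'
import numpy as np, cv2
from scipy.spatial.transform import Rotation as R
from scipy.optimize import least_squares
from rig import robot
def cam(name,obs=None):
    m=robot.camera_model(name); T=np.eye(4)
    if name=="wrist":
        T[:3,:3]=R.from_quat(obs["tool_rot"]).as_matrix(); T[:3,3]=obs["position"]; T=T@np.array(m["T_tool_cam"])
    else: T[:3,:3]=R.from_quat(m["orientation"]).as_matrix(); T[:3,3]=m["xyz"]
    return m,T
def proj(c,P):
    m,T=c; p=(np.atleast_2d(P)-T[:3,3])@T[:3,:3]; s=p[:,:2]/p[:,2:]
    s=s*(1+m["k1"]*(s**2).sum(1,keepdims=True)); return s*[m["fx"],m["fy"]]+[m["cx"],m["cy"]]
def tri(obs):  # [(cam,(u,v)),...]
    r=least_squares(lambda P:np.concatenate([(proj(c,P)[0]-uv) for c,uv in obs]),[.45,-.05,.1]); return r.x,np.abs(r.fun).max()
def onz(c,uv,z):
    r=least_squares(lambda p:proj(c,[p[0],p[1],z])[0]-uv,[.45,-.05]); return r.x
E
python3 - <<'E'
from h import *
t=cam("top"); s=cam("scene")
T=lambda u,v:(t,np.array([90+u/2-.25,60+v/2-.25])); S=lambda u,v:(s,np.array([170+u/2.857,120+v/2.857]))
for n,a,b in [("rotor pegtip",T(443,258),S(234,191)),("cover pegtip",T(297,299),S(392,232)),("spindle",T(620,438),S(212,111)),("tray far right",T(484,184),S(114,370)),("tray far left",T(226,257),S(432,470)),("tray near left",T(259,376),S(482,358))]:
    print(n,*tri([a,b]))
print("stand foot",onz(*T(605,438),.005)); print("red",onz(*T(386,444),.018),"bottle",onz(*T(652,228),.03))
print([onz(*T(*p),.018) for p in [(484,184),(226,257),(259,376),(519,300)]])
E
```

```text
rotor pegtip [ 0.6344496  -0.02327389  0.18909828] 0.1929990198359519
cover pegtip [0.59522311 0.13117874 0.19027658] 0.7522666029589686
spindle [ 0.44196375 -0.21732189  0.08918352] 0.1037152849401366
tray far right [ 0.76410988 -0.08537784  0.01003299] 0.8159600613397515
tray far left [0.68059706 0.24597775 0.01222474] 0.3312930044579616
tray near left [0.52733762 0.20507967 0.01274096] 0.739550079912874
stand foot [ 0.44040148 -0.22019936]
red [0.44046659 0.04754691] bottle [ 0.69514478 -0.28872509]
[array([ 0.7628438 , -0.08612568]), array([0.67980525, 0.24399604]), array([0.52785639, 0.20279042]), array([ 0.61249882, -0.12275303])]
```

```bash
cat >> h.py <<'E'
def axes(yaw,tilt=np.deg2rad(40)):  # tool rotation looking down a peg-hung part
    z=np.array([np.sin(tilt),0,-np.cos(tilt)]); y=np.array([0,-1.,0]); M=np.c_[np.cross(y,z),y,z]
    return R.from_euler("z",yaw)*R.from_matrix(M)
def delta(pos,rot,o=None):
    o=o or robot.get_obs(); r0=R.from_quat(o["tool_rot"])
    print("dp",np.round(r0.inv().apply(pos-o["position"])*1e3,1),"rot",np.round((r0.inv()*rot).as_rotvec(),3))
E
python3 - <<'E'
from h import *
r=axes(.248); ax=-r.as_matrix()[:,2]; o=np.array([.6344,-.0233,.1891])-.074*ax; print(o,ax)
delta(o+ax*.163,r)
E
```

```text
[ 0.68051101 -0.01162411  0.13241271] [-0.62312171 -0.15778227  0.76604444]
dp [ 546.3 -429.7  -34.7] rot [-0.011  0.698  0.03 ]
```

```bash
python3 -m jog '{"dp":[[546,-430,-60],[546,-430,-60],[546,-430,-60],[546,-430,-60],[546,-430,-60],[546,-430,-60],[546,-430,-60],[546,-430,-60],[546,-430,-60],[546,-430,-60],[546,-430,-60],[546,-430,-60]],"delta_rot":[[0,0,0],[0,0,0],[0,0,0],[0,0,0],[0,0,0],[-0.01,0.7,0.03],[-0.01,0.7,0.03],[-0.01,0.7,0.03],[-0.01,0.7,0.03],[-0.01,0.7,0.03],[-0.01,0.7,0.03],[-0.01,0.7,0.03]],"gripper":[1,1,1,1,1,1,1,1,1,1,1,1]}'
python3 - <<'E'
from h import *
r=axes(.248); ax=-r.as_matrix()[:,2]; o=np.array([.6344,-.0233,.1891])-.074*ax
delta(o+ax*.163,r)
E
```

```text
time: 1.9
position: [0.5218, -0.1157, 0.2741]
tool_rot: [0.932, 0.114, 0.34, -0.042]
ft_force: [-0.3, -0.5, -0.9]
grip_width: 0.0871
grip_force: 0.0
dp [ 46.  -62.2  60.8] rot [ 0.001 -0.002 -0.004]
```

```bash
python3 -m jog '{"dp":[[46,-62,60],[46,-62,60],[46,-62,60],[46,-62,60],[46,-62,60]],"delta_rot":[[0,0,0],[0,0,0],[0,0,0],[0,0,0],[0,0,0]],"gripper":[1,1,1,1,1]}'
python3 - <<'E'
from h import *
o=robot.get_obs(); im=robot.camera("wrist"); cv2.imwrite("pics/w1.png",im[:,:,::-1])
import pickle; pickle.dump(o,open("w1.pkl","wb"))
print(o["position"],[(d['rect'],d['score']) for d in robot.search_frame("rotor","wrist")])
c=cam("wrist",o); r=axes(.248); ax=-r.as_matrix()[:,2]; og=np.array([.6344,-.0233,.1891])-.074*ax
print(proj(c,[og+ax*.074,og+ax*.063,og+ax*.018]))
a=im[:,:,::-1].copy()
P=[og+r.apply([x*.016,y*.016,-.063]) for x,y in [(1,1),(1,-1),(-1,-1),(-1,1)]]
print(proj(c,P))
E
```

```text
time: 2.4
position: [0.5779, -0.0389, 0.2581]
tool_rot: [0.932, 0.116, 0.34, -0.042]
ft_force: [-0.2, 0.1, 0.3]
grip_width: 0.0872
grip_force: 0.0
[ 0.57790122 -0.03890426  0.25814681] [([273.8, 89.1, 354.9, 158.3], 0.89), ([215.9, 134.0, 345.3, 264.0], 0.71)]
[[278.76030344 215.61861495]
 [278.77225738 211.60040973]
 [278.8128087  197.97118502]]
[[300.64111393 190.42528826]
 [256.83260376 190.47855168]
 [257.55638004 232.14329389]
 [300.05059844 232.08556033]]
```

View pics/w1.png

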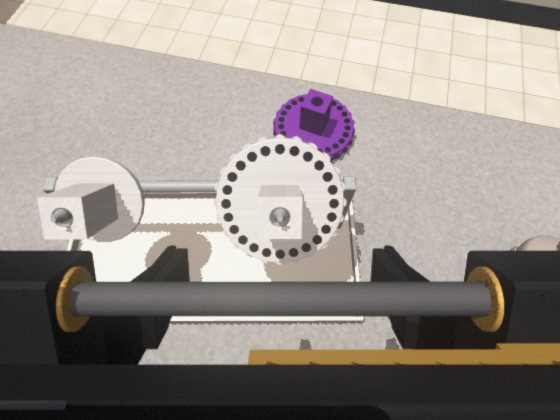

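The wrist view shows the grey socketed rotor at (280,200) with its peg tip at (279,216). The cover is at left (90,205) and purple is behind at (315,125). My predicted hub corners land on the rotor. Next is one close crop and a refinement.

```bash
python3 - <<'E'
from h import *
a=cv2.imread("pics/w1.png")[125:275,200:360]; cv2.imwrite("pics/w1c.png",cv2.resize(a,None,fx=4,fy=4,interpolation=cv2.INTER_CUBIC))
g=cv2.cvtColor(a,cv2.COLOR_BGR2GRAY); 
n,l,st,ce=cv2.connectedComponentsWithStats((g<75).astype(np.uint8))
c=[ce[i]+[200,125] for i in range(1,n) if 25<st[i,4]<120 and max(st[i,2:4])<14]
c=[p for p in c if 50<np.hypot(*(p-[279,198]))<62]; print(len(c)); print(np.round(c,1).tolist())
E
```

```text
17
[[307.4, 156.2], [240.3, 165.0], [318.9, 164.9], [232.0, 176.4], [327.3, 176.3], [226.8, 189.3], [332.1, 189.3], [225.8, 203.0], [333.5, 203.0], [331.4, 216.4], [325.5, 229.0], [316.6, 239.4], [305.8, 247.0], [253.6, 247.3], [266.2, 252.1], [280.0, 253.7], [293.2, 252.0]]
```

View pics/w1c.png

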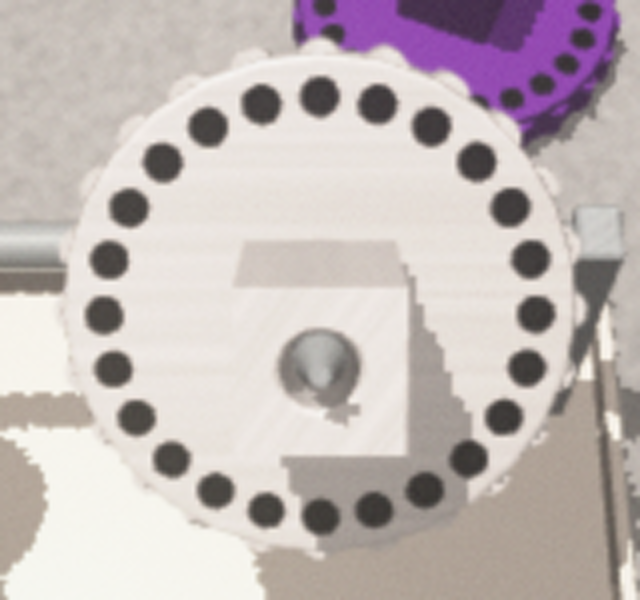

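The crop confirms it: grey, 24 dark sockets, square hub with corners about (258..302, 197..239), and the peg tip showing in the bore at (279.5,220). I'll take a second wrist view shifted sideways to get depth, closer in.

```bash
python3 -m jog '{"dp":[[-30,-25,10],[-30,-25,10],[-30,-25,10],[-30,-25,10]],"delta_rot":[[0,0,0],[0,0,0],[0,0,0],[0,0,0]],"gripper":[1,1,1,1]}'
cat > fit.py <<'E'
from h import *
import pickle
def sockets(im,ctr,lo,hi):
    g=cv2.cvtColor(im,cv2.COLOR_BGR2GRAY); n,l,st,ce=cv2.connectedComponentsWithStats((g<80).astype(np.uint8))
    return np.array([ce[i] for i in range(1,n) if 25<st[i,4]<150 and max(st[i,2:4])<15 and lo<np.hypot(*(ce[i]-ctr))<hi])
E
python3 - <<'E'
from fit import *
o=robot.get_obs(); im=robot.camera("wrist"); cv2.imwrite("pics/w2.png",im[:,:,::-1]); pickle.dump(o,open("w2.pkl","wb"))
o1=pickle.load(open("w1.pkl","rb")); c1=cam("wrist",o1); c2=cam("wrist",o)
r=axes(.248); og=np.array([.6344,-.0233,.1891])-.074*(-r.as_matrix()[:,2])
p2=proj(c2,og-r.as_matrix()[:,2]*.018)[0]; print(p2)
s1=sockets(cv2.imread("pics/w1.png"),[279,198],45,65); s2=sockets(cv2.imread("pics/w2.png"),p2,40,75); print(len(s1),len(s2))
th=np.arange(24)*np.pi/12
def ring(p):
    ro=R.from_euler("z",p[3])*R.from_euler("y",-p[6])
    return p[:3]+ro.apply(np.c_[p[4]*np.cos(th+p[5]),p[4]*np.sin(th+p[5]),0*th+.018])
def res(p):
    out=[]
    for c,s in((c1,s1),(c2,s2)):
        q=proj(c,ring(p)); d=s[:,None]-q[None]; i=np.argmin((d**2).sum(2),1); out.append(np.clip(d[np.arange(len(s)),i],-6,6).ravel())
    return np.concatenate(out)
best=min((least_squares(res,[*og,.248,.047,ph,np.deg2rad(40)],loss="soft_l1",x_scale=[.01,.01,.01,.1,.01,.1,.1]) for ph in np.arange(0,.26,.04)),key=lambda r:r.cost)
p=best.x; print(p,np.degrees(p[6]),"rms",np.sqrt((res(p)**2).mean()))
ro=R.from_euler("z",p[3])*R.from_euler("y",-p[6])
hub=p[:3]+ro.apply([[x,y,.063] for x,y in [(.016,.016),(.016,-.016),(-.016,-.016),(-.016,.016)]])
print(proj(c1,hub).round(1).tolist()); q=proj(c2,hub); print(q.round(1).tolist())
pickle.dump(p,open("rotor.pkl","wb"))
b=cv2.imread("pics/w2.png")
for x in np.vstack([q,proj(c2,ring(p))]): cv2.circle(b,tuple(int(v) for v in np.round(x)),1,(0,0,255),-1)
u,v=p2.astype(int); b=b[max(0,v-80):v+100,max(0,u-100):u+120]; cv2.imwrite("pics/w2c.png",cv2.resize(b,None,fx=3.3,fy=3.3))
E
```

```text
time: 2.9
position: [0.5569, -0.0197, 0.2319]
tool_rot: [0.932, 0.115, 0.341, -0.042]
ft_force: [0.7, -0.4, -0.3]
grip_width: 0.0874
grip_force: 0.0
[307.75041305 166.24868629]
24 24
[ 0.67545688 -0.0136431   0.13323398  0.24299084  0.0459806   0.26671712
  0.69628205] 39.894022566521116 rms 0.08962575235404587
[[257.4, 196.3], [301.7, 196.4], [300.9, 238.4], [257.9, 238.2]]
[[290.8, 157.9], [338.2, 158.0], [336.2, 204.0], [290.4, 203.9]]
```

View pics/w2c.png

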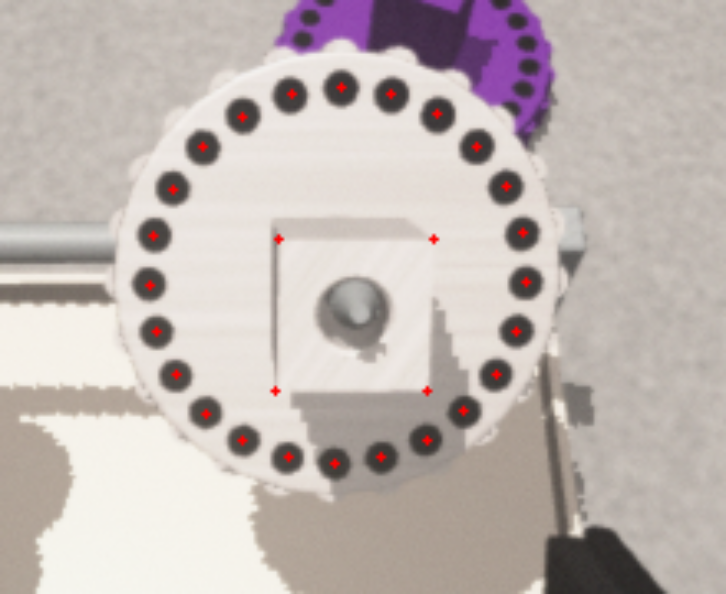

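```bash
python3 - <<'E'
from h import *
delta(np.array([.442,-.218,.21]),axes(.243,0))
E
```

```text
dp [-136.4  164.5  -86.3] rot [-0.    -0.702  0.003]
```

```bash
python3 -m jog '{"dp":[[-30,35,-50],[-136,164,-86],[-136,164,-86],[-136,164,-86],[-136,164,-86],[-136,164,-86],[-136,164,-86],[-136,164,-86],[-136,164,-86]],"delta_rot":[[0,-0.1,0],[0,-0.702,0],[0,-0.702,0],[0,-0.702,0],[0,-0.702,0],[0,-0.702,0],[0,-0.702,0],[0,-0.702,0],[0,-0.702,0]],"gripper":[1,1,1,1,1,1,1,1,1]}'
python3 - <<'E'
from fit import *
o=robot.get_obs(); im=robot.camera("wrist"); cv2.imwrite("pics/s1.png",im[:,:,::-1]); pickle.dump(o,open("s1.pkl","wb"))
c=cam("wrist",o); print(o["position"],[(d['rect'],d['score']) for d in robot.search_frame("stand","wrist")])
print(proj(c,[[.442,-.218,.095],[.442,-.218,.035],[.442,-.218,.0]]))
E
```

```text
time: 3.85
position: [0.4413, -0.215, 0.209]
tool_rot: [0.992, 0.124, -0.001, -0.001]
ft_force: [-0.2, -0.4, 0.2]
grip_width: 0.0869
grip_force: 0.0
[ 0.44132457 -0.21504092  0.2090433 ] [([227.7, 125.5, 346.8, 241.3], 0.66)]
[[284.77852133 207.7007473 ]
 [283.98552117 191.40515344]
 [283.63536855 184.21020394]]
```

View pics/s1.png

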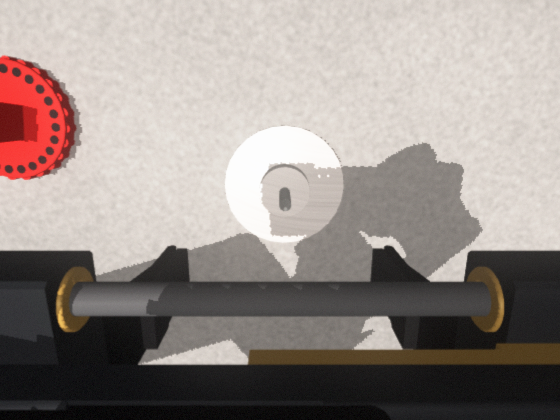

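The stand is at (284,183), with the spindle from about (284,190) to its tip at (285,209). One more view from the side gives triangulation.

```bash
python3 -m jog '{"dp":[[-40,30,20],[-40,30,20],[-40,30,20],[-40,30,20]],"delta_rot":[[0,0,0],[0,0,0],[0,0,0],[0,0,0]],"gripper":[1,1,1,1]}'
python3 - <<'E'
from fit import *
o=robot.get_obs(); im=robot.camera("wrist"); cv2.imwrite("pics/s2.png",im[:,:,::-1]); pickle.dump(o,open("s2.pkl","wb"))
c=cam("wrist",o); q=proj(c,[.442,-.218,.04])[0]; print(q)
u,v=q.astype(int); u0,v0=u-50,v-60
a=cv2.imread("pics/s1.png")[120:245,225:345]; b=cv2.imread("pics/s2.png")[v0-10:v0+115,u0-20:u0+100]; print("off1",(225,120),"off2",(u0-20,v0-10))
g=np.hstack([a,b]); g=cv2.resize(g,None,fx=3.3,fy=3.3,interpolation=cv2.INTER_CUBIC); cv2.imwrite("pics/sc.png",g); print(g.shape)
E
```

```text
time: 4.35
position: [0.4103, -0.254, 0.1894]
tool_rot: [0.992, 0.124, -0.001, -0.0]
ft_force: [0.1, 0.3, 1.1]
grip_width: 0.0869
grip_force: 0.0
[248.31794668 151.36094002]
off1 (225, 120) off2 (np.int64(178), np.int64(81))
(412, 792, 3)
```

View pics/sc.png

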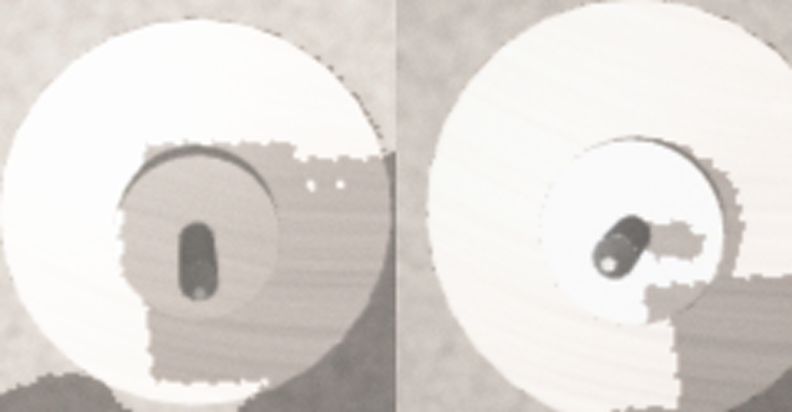

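```bash
python3 - <<'E'
from fit import *
L=lambda f:pickle.load(open(f,"rb"))
c1=cam("wrist",L("s1.pkl")); c2=cam("wrist",L("s2.pkl"))
t=tri([(c1,(285.3,209.1)),(c2,(242.2,161.0))]); s=tri([(c1,(285.2,192.1)),(c2,(249.2,151.3))]); print(t,s)
print([onz(c,uv,z) for c,uv,z in[(c1,(285.3,209.1),.095),(c2,(242.2,161.0),.095),(c1,(285.2,192.1),.035),(c2,(249.2,151.3),.035)]])
p=L("rotor.pkl"); r=axes(p[3],p[6]); ax=-r.as_matrix()[:,2]
print("hub grasp tcp",p[:3]+ax*.024); 
delta(p[:3]+ax*.09,r); print(L("s2.pkl")["position"])
E
```

```text
(array([ 0.44141957, -0.21855893,  0.09654425]), np.float64(0.017636985010142325)) (array([ 0.44235084, -0.21881049,  0.03951176]), np.float64(0.21728966930942306))
[array([ 0.44101153, -0.21867148]), array([ 0.44119727, -0.21846423]), array([ 0.44163592, -0.21926311]), array([ 0.44162227, -0.21843574])]
hub grasp tcp [ 0.66051621 -0.01734673  0.15164755]
dp [ 258.1 -168.2  -13. ] rot [-0.002  0.697  0.005]
[ 0.41028672 -0.25403354  0.18939545]
```

```bash
python3 -m jog '{"dp":[[40,-30,-69],[211,-168,-69],[211,-168,-69],[211,-168,-69],[211,-168,-69],[211,-168,-69],[211,-168,-69],[211,-168,-69],[258,-168,-13],[258,-168,-13],[258,-168,-13],[258,-168,-13]],"delta_rot":[[0,0.1,0],[-0.002,0.697,0.005],[-0.002,0.697,0.005],[-0.002,0.697,0.005],[-0.002,0.697,0.005],[-0.002,0.697,0.005],[-0.002,0.697,0.005],[-0.002,0.697,0.005],[-0.002,0.697,0.005],[-0.002,0.697,0.005],[-0.002,0.697,0.005],[-0.002,0.697,0.005]],"gripper":[1,1,1,1,1,1,1,1,1,1,1,1]}'
python3 - <<'E'
from fit import *
p=pickle.load(open("rotor.pkl","rb")); r=axes(p[3],p[6]); ax=-r.as_matrix()[:,2]
delta(p[:3]+ax*.026,r)
E
```

```text
time: 5.6
position: [0.6188, -0.0286, 0.2017]
tool_rot: [0.933, 0.114, 0.338, -0.042]
ft_force: [0.4, -0.1, 0.3]
grip_width: 0.0872
grip_force: 0.0
dp [ 1.2 -0.9 64.1] rot [-0.001  0.002 -0.001]
```

```bash
python3 -m jog '{"dp":[[1,-1,20],[1,-1,40],[1,-1,55],[1,-1,64],[1,-1,64],[1,-1,64],[1,-1,64]],"delta_rot":[[0,0,0],[0,0,0],[0,0,0],[0,0,0],[0,0,0],[0,0,0],[0,0,0]],"gripper":[1,1,1,1,1,1,1]}' && python3 -m jog '{"dp":[[0,0,0],[0,0,0],[0,0,0],[0,0,0],[0,0,0],[0,0,0],[0,0,0],[0,0,0]],"delta_rot":[[0,0,0],[0,0,0],[0,0,0],[0,0,0],[0,0,0],[0,0,0],[0,0,0],[0,0,0]],"gripper":[-1,-1,-1,-1,-1,-1,-1,-1]}' 40
```

```text
time: 6.3
position: [0.6591, -0.0178, 0.1541]
tool_rot: [0.933, 0.114, 0.338, -0.041]
ft_force: [-0.4, 0.8, -0.3]
grip_width: 0.087
grip_force: 0.0
time: 7.1
position: [0.6593, -0.018, 0.1531]
tool_rot: [0.933, 0.113, 0.338, -0.041]
ft_force: [-1.0, -0.6, 0.4]
grip_width: 0.0315
grip_force: 40.0
```

```bash
python3 -m jog '{"dp":[[1.5,0,-5],[1.5,0,-15],[1.5,0,-30],[1.5,0,-45],[1.5,0,-60],[1.5,0,-75],[1.5,0,-90],[1.5,0,-105],[1.5,0,-120],[1.5,0,-120]],"delta_rot":[[0,0,0],[0,0,0],[0,0,0],[0,0,0],[0,0,0],[0,0,0],[0,0,0],[0,0,0],[0,0,0],[0,0,0]],"gripper":[-1,-1,-1,-1,-1,-1,-1,-1,-1,-1]}'
python3 - <<'E'
from fit import *
o=robot.get_obs(); im=robot.camera("wrist"); cv2.imwrite("pics/g1.png",im[:,:,::-1]); pickle.dump(o,open("g1.pkl","wb"))
p=pickle.load(open("rotor.pkl","rb")); c=cam("wrist",o); rt=R.from_quat(o["tool_rot"])
# expected rotor in tool frame: underside 26 mm ahead of TCP
q=proj(c,o["position"]+rt.apply([0,0,.008])); print(q)
s=sockets(cv2.imread("pics/g1.png"),q[0],50,120); print(len(s),s.round(1).tolist())
delta(np.array([.4413,-.2186,.26]),axes(p[3],0))
E
```

```text
time: 8.1
position: [0.5846, -0.0357, 0.2476]
tool_rot: [0.933, 0.114, 0.338, -0.041]
ft_force: [0.3, -0.3, -3.2]
grip_width: 0.0316
grip_force: 40.0
[[281.17640078 261.60618259]]
1 [[279.5, 346.9]]
dp [-132.6  143.  -127.5] rot [ 0.    -0.696 -0.001]
```

View pics/g1.png

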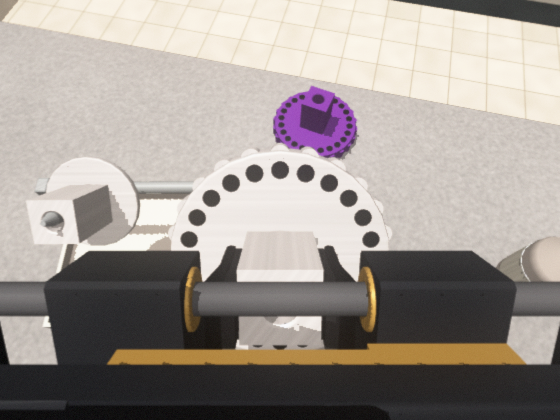

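The rotor is off the peg and square in the fingers, with its sockets arcing from (190,238) to (371,239). The cover is still on its peg. I'll fit the rotor's pose in the grip from the visible sockets.

```bash
cat > grip.py <<'E'
from fit import *
def held(img,o):
    g=cv2.cvtColor(img,cv2.COLOR_BGR2GRAY); n,l,st,ce=cv2.connectedComponentsWithStats((g<95).astype(np.uint8))
    s=np.array([ce[i] for i in range(1,n) if 120<st[i,4]<500 and max(st[i,2:4])<25 and ce[i][1]<242 and 150<ce[i][0]<400 and ce[i][1]>155])
    print(len(s)); m,_=cam("wrist",o); c=(m,np.array(m["T_tool_cam"])); th=np.arange(24)*np.pi/12
    def res(p):
        P=[p[0],p[1],p[2]]+R.from_rotvec([p[3],p[4],0]).apply(np.c_[.04598*np.cos(th+p[5]),.04598*np.sin(th+p[5]),0*th-.018])
        d=s[:,None]-proj(c,P)[None]; i=np.argmin((d**2).sum(2),1); return np.r_[d[np.arange(len(s)),i].ravel(),p[3]*20,p[4]*20]
    b=min((least_squares(res,[0,0,.026,0,0,f],x_scale=[.01,.01,.01,.1,.1,.1]) for f in np.arange(0,.26,.04)),key=lambda r:r.cost)
    print("origin in tool mm",(b.x[:3]*1e3).round(2),"tilt",b.x[3:5].round(4),"rms",np.sqrt((b.fun**2).mean()).round(2)); return b.x
E
python3 - <<'E'
from grip import *
held(cv2.imread("pics/g1.png"),pickle.load(open("g1.pkl","rb")))
E
```

```text
11
origin in tool mm [ 0.04 -0.72 25.9 ] tilt [-0.0031  0.0007] rms 0.04
```

```bash
python3 -m jog '{"dp":[[-12,13,-12],[-40,43,-38],[-75,80,-70],[-105,113,-101],[-125,135,-120],[-133,143,-128],[-133,143,-128],[-133,143,-128],[-133,143,-128],[-133,143,-128]],"delta_rot":[[0,0,0],[0,-0.08,0],[0,-0.2,0],[0,-0.32,0],[0,-0.44,0],[0,-0.56,0],[0,-0.65,0],[0,-0.696,0],[0,-0.696,0],[0,-0.696,0]],"gripper":[-1,-1,-1,-1,-1,-1,-1,-1,-1,-1]}'
cat > place.py <<'E'
from grip import *
o=robot.get_obs(); im=robot.camera("wrist"); x=held(im[:,:,::-1].copy(),o)
rt=R.from_quat(o["tool_rot"]); ro=rt*R.from_rotvec([x[3],x[4],0]); org=o["position"]+rt.apply(x[:3])
print("rotor",org.round(4),"axis",(-ro.as_matrix()[:,2]).round(4),"t",o["time"])
d=np.array([.4413,-.2186,.035])-org
print("to seat, tool mm",(rt.inv().apply(d)*1e3).round(1),"level rot",(rt.inv()*axes(.243,0)).as_rotvec().round(4))
E
python3 place.py
```

```text
time: 9.15
position: [0.4413, -0.2181, 0.2585]
tool_rot: [0.993, 0.121, -0.001, -0.001]
ft_force: [0.2, -0.5, -2.5]
grip_width: 0.0318
grip_force: 40.0
4
origin in tool mm [ 0.23 -0.8  25.69] tilt [0.0001 0.0031] rms 0.05
rotor [ 0.4413 -0.2172  0.2328] axis [-0.0014 -0.0032  1.    ] t 9.15
to seat, tool mm [ -0.2   1.9 197.8] level rot [-0.0027  0.001   0.0005]
```

```bash
python3 -m jog '{"dp":[[0,1.5,30],[0,1.5,65],[0,1.5,95],[0,1.5,118],[0,1.5,126],[0,1.5,126],[0,1.5,126]],"delta_rot":[[-0.002,0.001,0],[-0.002,0.001,0],[-0.002,0.001,0],[-0.002,0.001,0],[-0.002,0.001,0],[-0.002,0.001,0],[-0.002,0.001,0]],"gripper":[-1,-1,-1,-1,-1,-1,-1]}'
python3 place.py
```

```text
time: 9.9
position: [0.4422, -0.2208, 0.1342]
tool_rot: [0.993, 0.121, 0.001, 0.001]
ft_force: [-0.3, -0.4, -2.3]
grip_width: 0.0318
grip_force: 40.0
4
origin in tool mm [ 0.18 -0.82 25.66] tilt [0.0004 0.0013] rms 0.03
rotor [ 0.4422 -0.22    0.1085] axis [-0.0031  0.0016  1.    ] t 9.9
to seat, tool mm [-0.6 -1.8 73.5] level rot [ 0.0027 -0.0013 -0.0008]
```

```bash
python3 -m jog '{"dp":[[-0.5,-1,0],[-0.5,-1,8],[-0.5,-1,16],[-0.5,-1,24],[-0.5,-1,30],[-0.5,-1,30]],"delta_rot":[[0,0,0],[0,0,0],[0,0,0],[0,0,0],[0,0,0],[0,0,0]],"gripper":[-1,-1,-1,-1,-1,-1]}'
python3 place.py
```

```text
time: 10.55
position: [0.4403, -0.2189, 0.1021]
tool_rot: [0.993, 0.121, -0.001, -0.0]
ft_force: [-0.3, 0.4, -2.0]
grip_width: 0.0315
grip_force: 40.0
4
origin in tool mm [ 0.21 -0.83 25.68] tilt [-0.0007  0.0028] rms 0.05
rotor [ 0.4402 -0.218   0.0764] axis [-1.2e-03 -4.0e-04  1.0e+00] t 10.55
to seat, tool mm [ 0.9  0.9 41.4] level rot [-0.0009  0.0016 -0.0004]
```

```bash
python3 -m jog '{"dp":[[0.3,0,8],[0.3,0,16],[0.3,0,24],[0.3,0,31],[0.3,0,36],[0.3,0,36]],"delta_rot":[[0,0,0],[0,0,0],[0,0,0],[0,0,0],[0,0,0],[0,0,0]],"gripper":[-1,-1,-1,-1,-1,-1]}'
python3 place.py
```

```text
time: 11.2
position: [0.4408, -0.2191, 0.0664]
tool_rot: [0.993, 0.121, -0.001, -0.0]
ft_force: [-0.7, -0.3, -2.7]
grip_width: 0.0318
grip_force: 40.0
4
origin in tool mm [ 0.17 -0.83 25.72] tilt [0.0005 0.0018] rms 0.03
rotor [ 0.4407 -0.2182  0.0407] axis [-6.e-04 -8.e-04  1.e+00] t 11.2
to seat, tool mm [0.5 0.5 5.7] level rot [-0.0002  0.0011 -0.0005]
```

```bash
python3 -m jog '{"dp":[[0,0,1],[0,0,2],[0,0,3],[0,0,4],[0,0,4]],"delta_rot":[[0,0,0],[0,0,0],[0,0,0],[0,0,0],[0,0,0]],"gripper":[-1,-1,-1,-1,-1]}'
python3 -m jog '{"dp":[[0,0,0.5],[0,0,1],[0,0,1]],"delta_rot":[[0,0,0],[0,0,0],[0,0,0]],"gripper":[-1,-1,-1]}'
```

```text
time: 11.75
position: [0.4412, -0.2194, 0.0633]
tool_rot: [0.993, 0.121, 0.0, 0.001]
ft_force: [-0.1, -0.1, -1.6]
grip_width: 0.0314
grip_force: 40.0
time: 12.05
position: [0.4412, -0.2194, 0.0623]
tool_rot: [0.993, 0.121, 0.0, 0.001]
ft_force: [-0.4, -0.3, -2.3]
grip_width: 0.0316
grip_force: 40.0
```

Still no contact, so I continue in 0.5 mm steps.

```bash
python3 -m jog '{"dp":[[0,0,0.5],[0,0,1],[0,0,1]],"delta_rot":[[0,0,0],[0,0,0],[0,0,0]],"gripper":[-1,-1,-1]}'
python3 -m jog '{"dp":[[0,0,0.5],[0,0,1],[0,0,1]],"delta_rot":[[0,0,0],[0,0,0],[0,0,0]],"gripper":[-1,-1,-1]}'
```

```text
time: 12.35
position: [0.4412, -0.2193, 0.0612]
tool_rot: [0.993, 0.121, 0.0, 0.001]
ft_force: [-0.7, -0.8, -1.5]
grip_width: 0.0317
grip_force: 40.0
time: 12.65
position: [0.4414, -0.2194, 0.061]
tool_rot: [0.993, 0.121, 0.0, 0.001]
ft_force: [-0.3, 0.3, 4.1]
grip_width: 0.0315
grip_force: 40.0
```

```bash
python3 -m jog '{"dp":[[0,0,0.3],[0,0,0.5],[0,0,0.5]],"delta_rot":[[0,0,0],[0,0,0],[0,0,0]],"gripper":[-1,-1,-1]}'
python3 -m jog '{"dp":[[0,0,0],[0,0,0],[0,0,0],[0,0,0],[0,0,0]],"delta_rot":[[0,0,0],[0,0,0],[0,0,0],[0,0,0],[0,0,0]],"gripper":[-0.1,0.2,0.6,1,1]}' 5
python3 -m jog '{"dp":[[0,0,-10],[0,0,-30],[0,0,-60],[0,0,-90],[0,0,-110],[-30,0,-130],[-30,0,-130],[-30,0,-130]],"delta_rot":[[0,0,0],[0,0,0],[0,0,0],[0,0,0],[0,0,0],[0,0,0],[0,0,0],[0,0,0]],"gripper":[1,1,1,1,1,1,1,1]}'
python3 - <<'E'
from grip import *
o=robot.get_obs(); im=robot.camera("wrist"); cv2.imwrite("pics/f1.png",im[:,:,::-1])
c=cam("wrist",o); q=proj(c,[.4413,-.2186,.053])[0]; print(q)
g=cv2.cvtColor(im,cv2.COLOR_RGB2GRAY); n,l,st,ce=cv2.connectedComponentsWithStats((g<80).astype(np.uint8))
s=np.array([ce[i] for i in range(1,n) if 20<st[i,4]<200 and max(st[i,2:4])<18 and 30<np.hypot(*(ce[i]-q))<80]); print(len(s))
th=np.arange(24)*np.pi/12
def res(p):
    P=p[:3]+R.from_rotvec([p[3],p[4],0]).apply(np.c_[.04598*np.cos(th+p[5]),.04598*np.sin(th+p[5]),0*th+.018]); d=s[:,None]-proj(c,P)[None]
    return np.clip(d[np.arange(len(s)),np.argmin((d**2).sum(2),1)],-6,6).ravel()
b=min((least_squares(res,[.4413,-.2186,.035,0,0,f],x_scale=[.01,.01,.01,.1,.1,.1],loss="soft_l1") for f in np.arange(0,.26,.04)),key=lambda r:r.cost); print(b.x.round(4),np.abs(b.fun).max())
E
```

```text
time: 12.95
position: [0.4413, -0.2194, 0.061]
tool_rot: [0.993, 0.121, 0.0, 0.001]
ft_force: [-2.2, 1.9, 9.9]
grip_width: 0.0317
grip_force: 40.0
time: 13.45
position: [0.4412, -0.2194, 0.0597]
tool_rot: [0.993, 0.121, 0.0, 0.001]
ft_force: [-0.0, -0.2, -0.5]
grip_width: 0.0631
grip_force: 0.0
time: 14.25
position: [0.4121, -0.2266, 0.1906]
tool_rot: [0.993, 0.12, 0.001, 0.001]
ft_force: [0.5, -0.3, -0.8]
grip_width: 0.0874
grip_force: 0.0
[279.13388278 164.82974085]
7
[ 0.4425 -0.218   0.039   0.0225 -0.0843 -0.0116] 0.1614963645729688
```

View pics/f1.png

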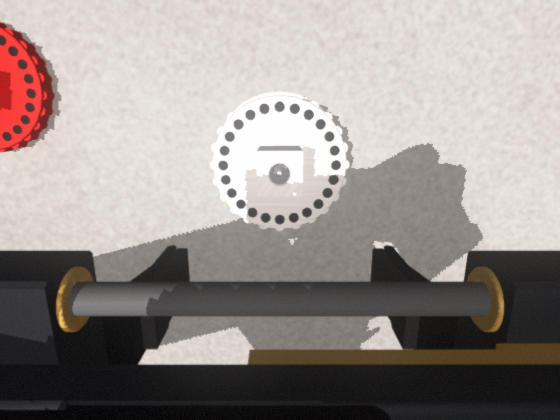

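The rotor sits on the stand at (279,165), concentric with the spindle tip at (279,174), and the gripper is clear. I'll refit with a looser threshold so all the sockets are used.

```bash
python3 - <<'E'
from grip import *
o=robot.get_obs(); c=cam("wrist",o); q=np.array([279.,164]); g=cv2.imread("pics/f1.png",0)
for t in (110,130):
    n,l,st,ce=cv2.connectedComponentsWithStats((g<t).astype(np.uint8))
    s=np.array([ce[i] for i in range(1,n) if 20<st[i,4]<200 and max(st[i,2:4])<18 and 45<np.hypot(*(ce[i]-q))<65])
    th=np.arange(24)*np.pi/12
    def res(p):
        P=p[:3]+R.from_rotvec([p[3],p[4],0]).apply(np.c_[.04598*np.cos(th+p[5]),.04598*np.sin(th+p[5]),0*th+.018]); d=s[:,None]-proj(c,P)[None]
        return np.clip(d[np.arange(len(s)),np.argmin((d**2).sum(2),1)],-6,6).ravel()
    b=min((least_squares(res,[.4413,-.2186,.035,0,0,f],x_scale=[.01,.01,.01,.1,.1,.1],loss="soft_l1") for f in np.arange(0,.26,.04)),key=lambda r:r.cost); print(len(s),b.x.round(4),np.sqrt((b.fun**2).mean()))
robot.camera("top"); print([(d['rect'],round(d['score'],2)) for n in("cover","tip_box","reagent") for d in robot.search_frame(n,"top")[:1]])
E
```

```text
14 [ 0.4415 -0.2178  0.0359  0.0442  0.0084  0.758 ] 0.16573118337669218
24 [ 4.415e-01 -2.184e-01  3.500e-02 -4.000e-04 -8.400e-03  5.042e-01] 0.08712152721367993
[([220.3, 180.9, 251.3, 218.1], 0.83), ([129.9, 265.0, 177.2, 319.9], 0.8), ([401.7, 158.0, 432.7, 183.6], 0.69)]
```

With all 24 sockets the fit gives the rotor at (0.4415, -0.2184, 0.0350), tilt 0.008 rad. It is seated, and the cover, tip box and bottle are undisturbed.

```bash
python3 -c "
from rig import robot
print(robot.hand_in())"
```

```text
the job is handed in; nothing more can be done
None
```

The rotor is seated on the stand hub up and released, my last camera fit putting it within 1 mm of the seat at 0.008 rad tilt, and the job is handed in; the hand-in returned no verdict.

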